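# Present the marked parts jar to the label reader

## Task

First slide the yellow label reader along its rail all the way in to the red stop beside the turntable. Then turn the turntable until the white jar with the orange lid squarely faces the reader, and finish while holding the turntable still there, the gripper closed on the turntable's blue knob and not letting go. Leave the reader at its stop and do not disturb the blue bin, the tape roll or the carton.

Things in the scene. Friction and masses are not known exactly. Their poses are not given: they have to be found in the camera images.
- station: Fixed picking station (all sizes in mm): grey turntable (radius 100, top 34 above the table) on a dark foot, and an aluminium reader rail leading away from it (44 wide, 22 high, 75 to 375 from the axis; red stop block 40 high, 108 to 120 from the axis). Origin: on the table (z = 0) on the turntable's vertical axis. Its -y axis points along the rail, outwards; z up.
- carousel (a joint): Turntable angle (rad), growing anticlockwise seen from above; turns without end both ways. At 0 (and every 6.283) the marked jar faces the reader squarely. Stays where it is left; light friction (about 0.08 N m).
- carriage (a joint): Reader carriage position on the rail (m): 0 at the outer end, grows towards the turntable, 0.100 against the red stop. Stays where it is left; about 2.5 N of friction.
- fin (a point): Grip fin of the carriage (mm): upright aluminium plate, 14 thick along the rail, 36 wide across it, from the deck (40 above the table) up to 97; 66 of free room between it and the reader head, open on the outer side. This point: its middle, 82 above the table; 335 from the turntable axis at carriage 0, 235 at 0.100.
- reader_window (a point): Centre of the red window of the yellow reader head, on the face that looks at the turntable, 72 mm above the table; 219 from the turntable axis at carriage 0, 119 at 0.100. Head: 56 across the rail, 42 along it, top 92 above the table.
- knob: Blue round grip knob (mm), 22 diameter, 40 tall, on an upright steel rod of 10 diameter, fixed to the turntable 85 from its axis, diametrically opposite the marked jar. Origin: knob centre, 140 above the table (knob from 120 to 160). The knob spins freely on its rod, so a gripper may keep its heading while carrying it round.
- marked_jar (a point): Centre of the top of the marked jar's lid, 96 mm above the table, 72 mm from the turntable axis. The jar is white with an orange lid and a red-dot label facing outwards. Five jars (47 mm diameter, equally high, fixed to the turntable) stand 72 degrees apart on this circle; the other four look greyish clear, with grey lids.
- blue_bin: Bystander: open blue plastic bin, 100 x 130 mm, 65 mm high; origin under its centre.
- tape_roll: Bystander: yellow tape roll lying flat, 96 mm diameter, 48 mm high; origin under its centre.
- carton: Bystander: small cardboard carton, 80 x 110 mm, 70 mm high; origin under its centre.

How it is judged:
On the way, in this order (a step that is already met when the one before it is completed fails the run):
1. the reader carriage is in against the red stop (value of joint carriage above 0.095 m), for 0.2 s.
2. the marked jar faces the reader and the turntable is held still by its knob (x of marked_jar in the frame of station between -0.01 and 0.01 m and y of marked_jar in the frame of station below -0.05 m and velocity of joint carousel between -0.05 and 0.05 rad/s and contact force between the fingers and knob above 1 N), for 0.3 s.
At the end, for the whole second after the job is handed in: The reader carriage is within 5 mm of its stop; the marked jar's centre lies on the reader side within 10 mm of the rail's centre line; the turntable is still (under 0.05 rad/s) and the fingers hold the blue knob with more than 1 N (all of step 2 and value of joint carriage above 0.095 m); the arm keeps its last pose, push and grip.
It fails at once if the blue bin is moved by more than 25 mm (distance of blue_bin from where it was at the start of the episode above 0.025 m).
It fails at once if the tape roll is moved by more than 25 mm (distance of tape_roll from where it was at the start of the episode above 0.025 m).
It fails at once if the carton is moved by more than 25 mm (distance of carton from where it was at the start of the episode above 0.025 m).
It also fails if it takes over 54 s, if anything falls off the work surface, if the arm or the gripper's body presses on something with over 40 N, if the wrist force passes 120 N, or if a joint passes its speed limit or range.

## Robot

A 7-joint arm with a two-finger parallel gripper is mounted at the origin on the work surface. World frame = base frame: x ahead of the robot, y to its left, z up, the work surface at z = 0. Lengths are in m, angles in rad, forces in N, time in s.
With the tool pointing down it reaches from about 0.425 to 0.875 m from the base axis. Payload 4.7 kg.
Tool frame: the origin (TCP) lies at the very end of the fingers, on their centre line; the grasp point (between the pads) lies 19 mm behind it; z points along the fingers, y is the line along which they close (so a half turn about z gives the same grasp; the last joint's range is limited). The gripper opens to 87 mm and grips with 3 to 60 N. Pads are 19 mm wide; open, the fingers measure 117 mm over their backs; the gripper's body (75 mm by 190 mm) begins 51 mm behind the grasp point.
Start: joints at [-1.132, 0.321, -0.07, 1.45, 0.023, 1.371, -0.057], TCP at [0.268, 0.592, 0.183] pointing down, gripper open.
Joint ranges: [-2.86, 2.86], [-0.3, 2.09], [-1.38, 1.24], [0.06, 2.45], [-1.56, 4.7], [0.09, 2.05], [-2.69, 2.69]. Speed limits (rad/s): [2.57, 2.57, 3.14, 3.14, 3.14, 3.14, 3.14].

## Interface

Orientations are given as a rotation vector (axis times angle).
In Python, from bench import ctrl, vision gives the robot as it stands.
- The arm moves only by the tool jog_arm, never from a script. Its argument "increments" is a list of rows, each an object of numbers: "tx", "ty", "tz": the shift along the tool's x, y, z in mm; "wx", "wy", "wz": the turn, a rotation vector about the tool's x, y, z in rad; "gripper": the opening, from 0 (shut) to 1 (fully open). In form: [{"tx": .., "ty": .., "tz": .., "wx": .., "wy": .., "wz": .., "gripper": ..}, ...]. A call has exactly 5 rows; each row is the pose to reach, as a shift and turn from the pose commanded when the call began, along the tool's axes at that moment; what a row does not reach only later rows make up. A row lasts 1/12 s, in which the tool goes at most 41.7 mm and 7.16 degrees, less where a joint would pass 70% of its speed; a pose out of reach is approached as far as the arm can. A call with a gripper value outside its range is refused whole. The fingers move at their own pace and stop on an object; "grip_force" is the grip in N (left out, the last holds). Time passes only in rows, so rows that repeat a pose let the fingers close, or fill a call up. It gives the time, the measured TCP pose, the force, the opening and the grip force at its end, in the units of the state.
- ctrl.get_state(): the state, without advancing time (a new reading comes with each control period).
- vision.get_image(name): name is "side" or "top"; returns a dict with "color" (400x640x3 uint8, blue, green, red), "fx", "fy", "cx", "cy" (pixels), "extrinsics" (4x4, takes a point from world to camera coordinates). Camera axes: x right, y down, z forward; pixel columns grow to the right and rows downward; lengths in m; the calibration is good to about 2 mm. A picture is of the moment at which its call begins. There is no depth.
- ctrl.close_job(): hands the job in; it is judged then, once.
Trained networks look in the newest picture that a camera, given by its name, has taken for a name from the list of things; names that differ only in an ending like _2 or _b are one class to them, and where a whole thing is asked for, a point or a joint stands for the part that bears it (a point fixed in the world has none). Each returns a list of dicts, best first, with "conf" (0 to 1); they miss things now and then, are a little off and sometimes report something else, mostly with a low value. They report only what shows in the picture. A call takes as long as a camera call.
- vision.spot_in(camera, thing): "bbox" ([left, top, right, bottom] in pixels, round what is visible of it).
The state is a dict: "time": time; "joint_positions": joint angles; "qd": joint speeds; "joint_torque": joint torques, N m; "position": TCP position; "tool_rot": TCP orientation; "ft_force": force on the tool from outside, world axes, zero at the start; "torque": the same for the moment, N m; "grip_width": opening from 0.0 (shut) to 1.0 (fully open); "grip_force": force on a finger pad.
Only numpy, scipy, OpenCV 4.12 (cv2) and the standard library are available. Lean on these libraries where they do the work, as an engineer would, in place of code of your own. Each camera call takes 0.05 s, during which the arm holds its last target. There are 200 camera calls.

## Working session

There is one attempt and no reset: what is moved stays moved. The work goes in short steps, Python scripts to look and compute and a tool call to move; the robot and the scene stay as the last step left them, time stands still between calls to the robot, and variables do not carry over. Pictures are saved under pics/ and viewed, at most 10 in all, crops included, and the job is handed in when it is done.

Besides the shell and the picture viewer there is one more tool, called after "Emit:" by a JSON object that holds its "op" and its "data". jog_arm: Moves the arm, as the interface text tells. Its arguments: {"type":"object","properties":{"increments":{"type":"array"},"grip_force":{"type":"number"}},"required":["increments"]}

```bash
mkdir -p pics; cat > h.py <<'E'
import numpy as np, cv2
from bench import ctrl, vision
def ray(im,u,v):
    E=np.array(im["extrinsics"]);R,t=E[:3,:3],E[:3,3]
    d=R.T@np.array([(u-im["cx"])/im["fx"],(v-im["cy"])/im["fy"],1]);return -R.T@t,d
def atz(im,u,v,z):
    o,d=ray(im,u,v);return o+d*(z-o[2])/d[2]
def proj(im,p):
    E=np.array(im["extrinsics"]);c=E[:3,:3]@np.array(p)+E[:3,3]
    return np.array([im["fx"]*c[0]/c[2]+im["cx"],im["fy"]*c[1]/c[2]+im["cy"]])
E
python3 - <<'E'
from h import *
np.set_printoptions(precision=3,suppress=True)
s=ctrl.get_state();print(s)
for c in("top","side"):
    im=vision.get_image(c);cv2.imwrite(f"pics/{c}0.png",im["color"])
    print(c,ray(im,320,200),im["fx"])
    for t in("knob","marked_jar","fin","reader_window","station","blue_bin","tape_roll","carton"):
        print(t,[(np.round(d["bbox"]),round(d["conf"],2)) for d in vision.spot_in(c,t)[:2]])
E
```

```text
{'time': 0.0, 'joint_positions': array([-1.132,  0.322, -0.07 ,  1.452,  0.023,  1.371, -0.057]), 'qd': array([ 0.001,  0.   , -0.001,  0.   , -0.001,  0.001,  0.   ]), 'joint_torque': array([ -0.   , -49.129,  -0.404, -31.253,  -0.064,   0.044,   0.   ]), 'position': array([0.268, 0.592, 0.182]), 'tool_rot': array([-0.662, -3.071,  0.003]), 'ft_force': array([-0.311,  0.574,  0.006]), 'torque': array([ 0.019, -0.013, -0.007]), 'grip_force': 0.0, 'grip_width': 1.0013019476407743}
top (array([0.414, 0.126, 1.081]), array([ 0.117,  0.009, -0.993])) 468.91197451502615
knob [(array([326., 136., 340., 153.]), 0.63)]
marked_jar [(array([281., 135., 371., 238.]), 0.75)]
fin [(array([412., 192., 476., 232.]), 0.59), (array([285., 138., 372., 239.]), 0.15)]
reader_window [(array([282., 137., 371., 239.]), 0.73), (array([411., 194., 477., 228.]), 0.61)]
station [(array([285., 139., 495., 238.]), 0.81)]
blue_bin [(array([215., 257., 284., 316.]), 0.92), (array([283., 137., 372., 238.]), 0.27)]
tape_roll []
carton [(array([359.,  78., 412., 120.]), 0.61)]
side (array([ 0.045, -0.617,  0.717]), array([ 0.474,  0.691, -0.546])) 415.4659262295196
knob []
marked_jar [(array([288., 184., 359., 254.]), 0.55)]
fin [(array([350., 255., 403., 320.]), 0.86)]
reader_window [(array([350., 257., 402., 320.]), 0.98)]
station [(array([286., 182., 414., 342.]), 0.92)]
blue_bin [(array([198., 202., 251., 255.]), 0.66)]
tape_roll [(array([222., 183., 251., 214.]), 0.84)]
carton [(array([391., 201., 444., 252.]), 0.9)]
```

View pics/top0.png

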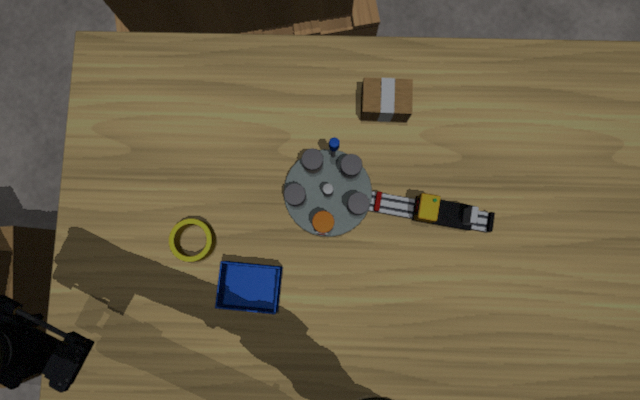

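View pics/side0.png

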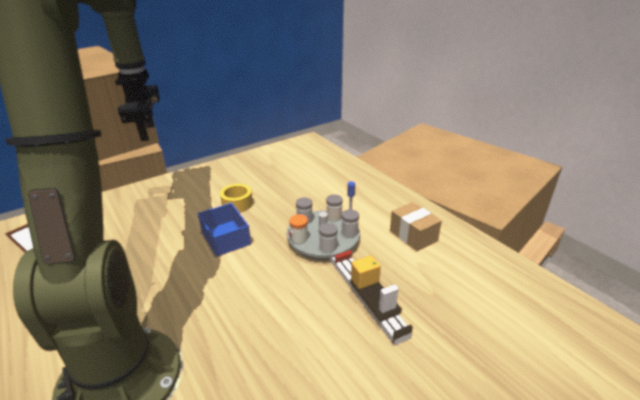

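The top view shows the turntable at about (328,189), orange lid (323,221), knob (334,145), red stop (377,201), reader head (429,208), fin about (470,214), and rail end (493,221). The side view agrees.

```bash
cat > loc.py <<'E'
from h import *
np.set_printoptions(precision=4,suppress=True)
im=vision.get_image("top");c=im["color"];hsv=cv2.cvtColor(c,cv2.COLOR_BGR2HSV)
def cen(lo,hi,box):
    m=cv2.inRange(hsv,np.array(lo),np.array(hi));k=np.zeros_like(m);x0,y0,x1,y1=box;k[y0:y1,x0:x1]=m[y0:y1,x0:x1]
    n,l,s,ce=cv2.connectedComponentsWithStats(k);
    if n<2:return None
    i=1+s[1:,4].argmax();print(s[i]);return ce[i]
def report(box=(270,120,385,255)):
    o=cen((5,150,90),(18,255,255),box);r=cen((0,150,60),(4,255,255),(360,180,400,220))
    y=cen((19,120,80),(32,255,255),(370,180,470,235))
    for n,p,z in(("lid",o,.096),("stop",r,.040),("head",y,.092)):
        if p is not None: print(n,p,atz(im,*p,z))
    return o
E
python3 - <<'E'
from loc import *
o=report()
k=cen((105,120,50),(125,255,255),(310,120,360,160));print("knob",k,atz(im,*k,.15))
J=atz(im,*o,.096);K=atz(im,*k,.15)
print("d",np.linalg.norm((K-J)[:2]),"axis",J+(K-J)*72/157,"hub",atz(im,328,189,.05))
print("railend",atz(im,493,221,.022),"fin",atz(im,470,214,.097))
b=cv2.resize(c[100:260,260:520],None,fx=3,fy=3,interpolation=cv2.INTER_CUBIC);cv2.imwrite("pics/crop1.png",b)
S=vision.get_image("side");b=cv2.resize(S["color"][160:360,270:470],None,fx=3,fy=3,interpolation=cv2.INTER_CUBIC);cv2.imwrite("pics/crop2.png",b)
E
```

```text
[312 211  22  22 366]
[374 192   8  19  84]
[418 192  23  29 502]
lid [322.7049 221.3251] [0.485  0.1275 0.096 ]
stop [377.5119 201.    ] [0.5374 0.0065 0.04  ]
head [428.7072 206.6693] [ 0.5217 -0.0956  0.092 ]
[329 138  10  10  83]
knob [333.7229 142.5181] [0.6418 0.1088 0.15  ]
d 0.1579296309190046 axis [0.5569 0.119  0.1208] hub [0.5604 0.1176 0.05  ]
railend [ 0.5004 -0.2552  0.022 ] fin [ 0.5078 -0.1806  0.097 ]
```

View pics/crop1.png

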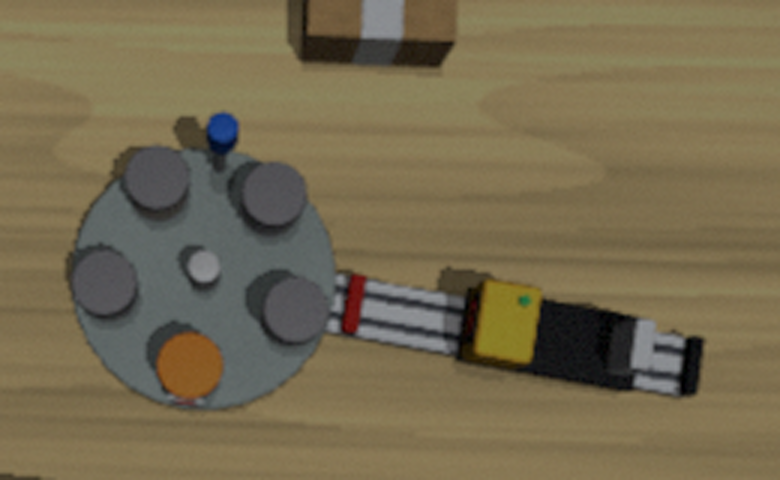

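View pics/crop2.png

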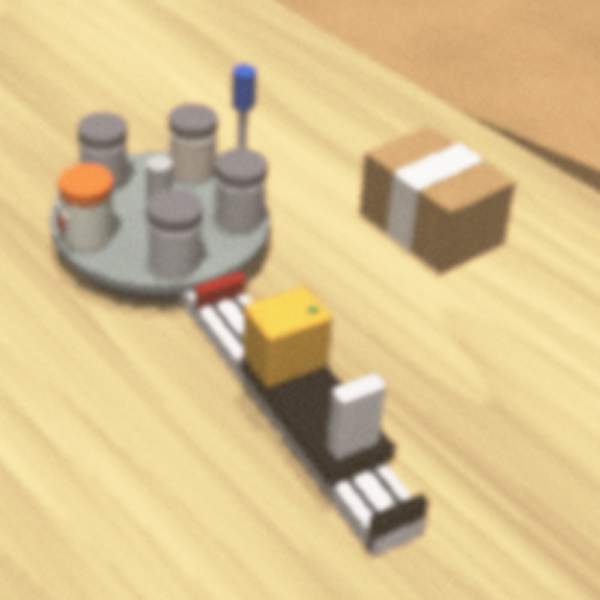

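```bash
cat > go.py <<'E'
import sys
from h import *
from scipy.spatial.transform import Rotation as Ro
np.set_printoptions(precision=3,suppress=True)
# usage: go.py x y z yaw_of_tool_y(deg, mod 180)
def go(x,y,z,yaw):
    s=ctrl.get_state();R=Ro.from_rotvec(s["tool_rot"]).as_matrix();Y=R[:,1];c=np.degrees(np.arctan2(Y[1],Y[0]))
    d=(yaw-c+90)%180-90
    ty=np.radians(c+d);yv=np.array([np.cos(ty),np.sin(ty),0]);zv=np.array([0,0,-1.]);xv=np.cross(yv,zv)
    T=np.c_[xv,yv,zv];w=Ro.from_matrix(R.T@T).as_rotvec()
    print("t",s["time"],"yaw",c,"pos",s["position"],"q",s["joint_positions"],"F",s["ft_force"],"g",s["grip_width"],s["grip_force"])
    print("  t_mm",1000*R.T@(np.array([x,y,z])-s["position"]),"w",w)
if __name__=="__main__": go(*map(float,sys.argv[1:]))
E
python3 - <<'E'
from loc import *
from go import go
print(atz(im,474.7,215,.097),atz(im,429.5,207.3,.092))
go(.48,.2,.22,80.7);go(.507,-.187,.18,80.7)
E
```

```text
[ 0.506 -0.19   0.097] [ 0.52  -0.097  0.092]
t 1.05 yaw 65.66457254826186 pos [0.268 0.592 0.183] q [-1.132  0.321 -0.07   1.45   0.023  1.371 -0.057] F [ 0.557 -0.013  0.314] g 0.9976580011145797 0.0
  t_mm [-354.888 -270.006  -36.613] w [ 0.     0.    -0.262]
t 1.05 yaw 65.66457254826186 pos [0.268 0.592 0.183] q [-1.132  0.321 -0.07   1.45   0.023  1.371 -0.057] F [ 0.557 -0.013  0.314] g 0.9976580011145797 0.0
  t_mm [-538.961 -611.499    3.358] w [ 0.     0.    -0.262]
```

Emit:
{"op": "jog_arm", "data": {"increments": [{"tx": -33, "ty": -25, "tz": -18, "wz": -0.05}, {"tx": -66, "ty": -50, "tz": -37, "wz": -0.1}, {"tx": -99, "ty": -75, "tz": -37, "wz": -0.15}, {"tx": -132, "ty": -100, "tz": -37, "wz": -0.2}, {"tx": -165, "ty": -125, "tz": -37, "wz": -0.26}]}}

```text
validation failed for argument at $.in...
```

```bash
python3 go.py .507 -.187 .18 80.7
```

```text
t 1.05 yaw 65.66457254826186 pos [0.268 0.592 0.183] q [-1.132  0.321 -0.07   1.45   0.023  1.371 -0.057] F [ 0.557 -0.013  0.314] g 0.9976580011145797 0.0
  t_mm [-538.961 -611.499    3.358] w [ 0.     0.    -0.262]
```

Perhaps every field is required.

Emit:
{"op": "jog_arm", "data": {"increments": [{"tx": -33, "ty": -25, "tz": -18, "wx": 0, "wy": 0, "wz": -0.05, "gripper": 1}, {"tx": -66, "ty": -50, "tz": -37, "wx": 0, "wy": 0, "wz": -0.1, "gripper": 1}, {"tx": -99, "ty": -75, "tz": -37, "wx": 0, "wy": 0, "wz": -0.15, "gripper": 1}, {"tx": -132, "ty": -100, "tz": -37, "wx": 0, "wy": 0, "wz": -0.2, "gripper": 1}, {"tx": -165, "ty": -125, "tz": -37, "wx": 0, "wy": 0, "wz": -0.26, "gripper": 1}]}}

```text
time: 1.47
position: [0.3648, 0.4142, 0.2212]
tool_rot: [0.254, 3.13, 0.002]
ft_force: [1.0, -0.7, -0.5]
grip_width: 1.001
grip_force: 0.0
```

```bash
python3 go.py .507 -.187 .18 80.7
```

```text
t 1.4667 yaw 80.72948688650267 pos [0.365 0.414 0.221] q [-0.905  0.095  0.009  1.644 -0.001  1.4    0.513] F [ 0.983 -0.724 -0.54 ] g 1.0007166147102062 0.0
  t_mm [-237.189 -570.469   40.533] w [0.002 0.001 0.001]
```

Emit:
{"op": "jog_arm", "data": {"increments": [{"tx": -28, "ty": -28, "tz": 0, "wx": 0, "wy": 0, "wz": 0, "gripper": 1}, {"tx": -56, "ty": -56, "tz": 0, "wx": 0, "wy": 0, "wz": 0, "gripper": 1}, {"tx": -84, "ty": -84, "tz": 0, "wx": 0, "wy": 0, "wz": 0, "gripper": 1}, {"tx": -112, "ty": -112, "tz": 0, "wx": 0, "wy": 0, "wz": 0, "gripper": 1}, {"tx": -140, "ty": -140, "tz": 0, "wx": 0, "wy": 0, "wz": 0, "gripper": 1}]}}

```text
time: 1.88
position: [0.4799, 0.2528, 0.2208]
tool_rot: [0.258, 3.13, 0.001]
ft_force: [0.2, -0.3, -0.0]
grip_width: 1.001
grip_force: 0.0
```

Emit:
{"op": "jog_arm", "data": {"increments": [{"tx": -18, "ty": -36, "tz": 0, "wx": 0, "wy": 0, "wz": 0, "gripper": 1}, {"tx": -36, "ty": -72, "tz": 0, "wx": 0, "wy": 0, "wz": 0, "gripper": 1}, {"tx": -54, "ty": -108, "tz": 0, "wx": 0, "wy": 0, "wz": 0, "gripper": 1}, {"tx": -72, "ty": -144, "tz": 0, "wx": 0, "wy": 0, "wz": 0, "gripper": 1}, {"tx": -90, "ty": -180, "tz": 0, "wx": 0, "wy": 0, "wz": 0, "gripper": 1}]}}

```text
time: 2.3
position: [0.5386, 0.0603, 0.2207]
tool_rot: [0.258, 3.13, 0.001]
ft_force: [1.1, 1.0, 0.6]
grip_width: 0.998
grip_force: 0.0
```

Emit:
{"op": "jog_arm", "data": {"increments": [{"tx": 0, "ty": -36, "tz": 0, "wx": 0, "wy": 0, "wz": 0, "gripper": 1}, {"tx": 0, "ty": -72, "tz": 0, "wx": 0, "wy": 0, "wz": 0, "gripper": 1}, {"tx": 0, "ty": -108, "tz": 0, "wx": 0, "wy": 0, "wz": 0, "gripper": 1}, {"tx": 0, "ty": -144, "tz": 0, "wx": 0, "wy": 0, "wz": 0, "gripper": 1}, {"tx": 0, "ty": -180, "tz": 0, "wx": 0, "wy": 0, "wz": 0, "gripper": 1}]}}

```text
time: 2.72
position: [0.5082, -0.117, 0.2206]
tool_rot: [0.258, 3.13, 0.001]
ft_force: [0.7, -0.9, -0.3]
grip_width: 0.998
grip_force: 0.0
```

```bash
python3 go.py .507 -.187 .13 80.7
```

```text
t 2.7167 yaw 80.55867572312086 pos [ 0.508 -0.117  0.221] q [-0.32   0.019  0.506  1.728 -0.01   1.396  1.594] F [ 0.747 -0.889 -0.275] g 0.9980691363189687 0.0
  t_mm [-10.176 -69.265  90.61 ] w [ 0.001  0.001 -0.002]
```

Emit:
{"op": "jog_arm", "data": {"increments": [{"tx": -5, "ty": -32, "tz": 0, "wx": 0, "wy": 0, "wz": 0, "gripper": 1}, {"tx": -10, "ty": -63, "tz": 15, "wx": 0, "wy": 0, "wz": 0, "gripper": 1}, {"tx": -10, "ty": -63, "tz": 45, "wx": 0, "wy": 0, "wz": 0, "gripper": 1}, {"tx": -10, "ty": -63, "tz": 75, "wx": 0, "wy": 0, "wz": 0, "gripper": 1}, {"tx": -10, "ty": -63, "tz": 75, "wx": 0, "wy": 0, "wz": 0, "gripper": 1}]}}

```text
time: 3.13
position: [0.5042, -0.1785, 0.1401]
tool_rot: [-0.26, -3.122, -0.002]
ft_force: [-1.1, 1.2, -0.5]
grip_width: 1.001
grip_force: 0.0
```

```bash
python3 go.py .507 -.189 .063 80.7; python3 - <<'E'
from h import *
a=vision.get_image("top")["color"][140:280,380:560];S=vision.get_image("side");b=S["color"][210:350,300:440]
cv2.imwrite("pics/c3.png",np.hstack([cv2.resize(a,(514,400)),cv2.resize(b,(286,400))[:, :286]]))
for z in(.063,.097): print(proj(S,(.507,-.189,z)))
E
```

```text
t 3.1333 yaw 80.47733409745031 pos [ 0.504 -0.178  0.14 ] q [-0.24   0.115  0.571  1.806 -0.064  1.249  1.754] F [-1.084  1.199 -0.529] g 1.0013966287012765 0.0
  t_mm [-5.263 -9.931 77.045] w [ 0.    -0.009 -0.004]
[387.13413562 300.42268432]
[388.46369375 288.72497893]
```

View pics/c3.png

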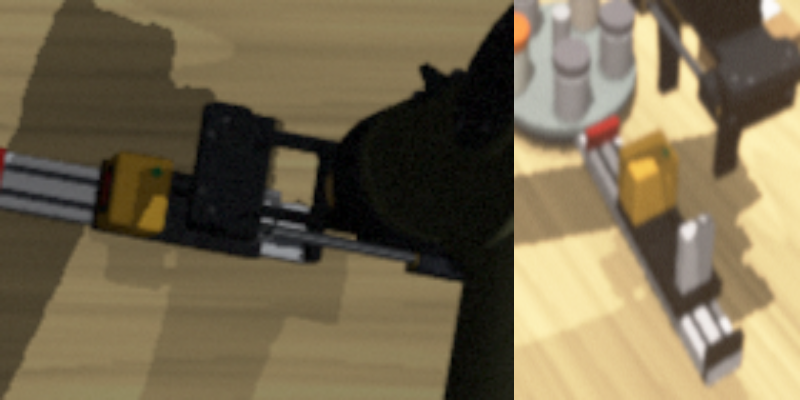

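Emit:
{"op": "jog_arm", "data": {"increments": [{"tx": -4, "ty": -6, "tz": 5, "wx": 0, "wy": 0, "wz": 0, "gripper": 1}, {"tx": -4, "ty": -6, "tz": 20, "wx": 0, "wy": 0, "wz": 0, "gripper": 1}, {"tx": -4, "ty": -6, "tz": 30, "wx": 0, "wy": 0, "wz": 0, "gripper": 1}, {"tx": -4, "ty": -6, "tz": 30, "wx": 0, "wy": 0, "wz": 0, "gripper": 1}, {"tx": -4, "ty": -6, "tz": 30, "wx": 0, "wy": 0, "wz": 0, "gripper": 1}]}}

```text
time: 3.65
position: [0.5115, -0.1856, 0.1157]
tool_rot: [0.258, 3.131, 0.0]
ft_force: [0.7, 0.7, 0.5]
grip_width: 1.001
grip_force: 0.0
```

```bash
python3 go.py .507 -.189 .063 80.7
```

```text
t 3.65 yaw 80.5850735521006 pos [ 0.512 -0.186  0.116] q [-0.225  0.15   0.576  1.823 -0.088  1.193  1.784] F [0.658 0.663 0.484] g 1.0011157793286833 0.0
  t_mm [ 3.923 -4.105 52.747] w [ 0.     0.    -0.002]
```

Good; descend and close.

Emit:
{"op": "jog_arm", "data": {"increments": [{"tx": 4, "ty": -4, "tz": 15, "wx": 0, "wy": 0, "wz": 0, "gripper": 1}, {"tx": 4, "ty": -4, "tz": 30, "wx": 0, "wy": 0, "wz": 0, "gripper": 1}, {"tx": 4, "ty": -4, "tz": 45, "wx": 0, "wy": 0, "wz": 0, "gripper": 1}, {"tx": 4, "ty": -4, "tz": 52, "wx": 0, "wy": 0, "wz": 0, "gripper": 1}, {"tx": 4, "ty": -4, "tz": 52, "wx": 0, "wy": 0, "wz": 0, "gripper": 1}]}}

```text
time: 4.07
position: [0.506, -0.1886, 0.0626]
tool_rot: [-0.258, -3.129, -0.0]
ft_force: [-0.5, -0.2, -0.3]
grip_width: 1.001
grip_force: 0.0
```

Emit:
{"op": "jog_arm", "data": {"increments": [{"tx": 0, "ty": 0, "tz": 0, "wx": 0, "wy": 0, "wz": 0, "gripper": 0}, {"tx": 0, "ty": 0, "tz": 0, "wx": 0, "wy": 0, "wz": 0, "gripper": 0}, {"tx": 0, "ty": 0, "tz": 0, "wx": 0, "wy": 0, "wz": 0, "gripper": 0}, {"tx": 0, "ty": 0, "tz": 0, "wx": 0, "wy": 0, "wz": 0, "gripper": 0}, {"tx": 0, "ty": 0, "tz": 0, "wx": 0, "wy": 0, "wz": 0, "gripper": 0}], "grip_force": 20}}

```text
time: 4.48
position: [0.5071, -0.1891, 0.064]
tool_rot: [0.258, 3.13, 0.0]
ft_force: [0.7, -0.3, -0.2]
grip_width: 0.709
grip_force: 0.0
```

Emit:
{"op": "jog_arm", "data": {"increments": [{"tx": 0, "ty": 0, "tz": 0, "wx": 0, "wy": 0, "wz": 0, "gripper": 0}, {"tx": 0, "ty": 0, "tz": 0, "wx": 0, "wy": 0, "wz": 0, "gripper": 0}, {"tx": 0, "ty": 0, "tz": 0, "wx": 0, "wy": 0, "wz": 0, "gripper": 0}, {"tx": 0, "ty": 0, "tz": 0, "wx": 0, "wy": 0, "wz": 0, "gripper": 0}, {"tx": 0, "ty": 0, "tz": 0, "wx": 0, "wy": 0, "wz": 0, "gripper": 0}]}}

```text
time: 4.9
position: [0.5066, -0.189, 0.0633]
tool_rot: [0.259, 3.131, 0.0]
ft_force: [-0.5, 0.2, 0.3]
grip_width: 0.328
grip_force: 0.0
```

```bash
python3 go.py .5188 -.1129 .063 80.7
```

```text
t 4.9 yaw 80.55704118910549 pos [ 0.507 -0.189  0.063] q [-0.208  0.2    0.574  1.887 -0.122  1.089  1.82 ] F [-0.455  0.164  0.263] g 0.3284512321581588 0.0
  t_mm [ 0.489 77.095  0.341] w [ 0.     0.    -0.002]
```

Emit:
{"op": "jog_arm", "data": {"increments": [{"tx": 0, "ty": 0, "tz": 0, "wx": 0, "wy": 0, "wz": 0, "gripper": 0}, {"tx": 0, "ty": 0, "tz": 0, "wx": 0, "wy": 0, "wz": 0, "gripper": 0}, {"tx": 0, "ty": 0, "tz": 0, "wx": 0, "wy": 0, "wz": 0, "gripper": 0}, {"tx": 0, "ty": 0, "tz": 0, "wx": 0, "wy": 0, "wz": 0, "gripper": 0}, {"tx": 0, "ty": 0, "tz": 0, "wx": 0, "wy": 0, "wz": 0, "gripper": 0}]}}

```text
time: 5.32
position: [0.5066, -0.189, 0.0633]
tool_rot: [0.258, 3.131, 0.0]
ft_force: [0.3, 0.7, -0.0]
grip_width: 0.018
grip_force: 0.0
```

Emit:
{"op": "jog_arm", "data": {"increments": [{"tx": 0, "ty": 10, "tz": 0, "wx": 0, "wy": 0, "wz": 0, "gripper": 0}, {"tx": 0, "ty": 25, "tz": 0, "wx": 0, "wy": 0, "wz": 0, "gripper": 0}, {"tx": 0, "ty": 40, "tz": 0, "wx": 0, "wy": 0, "wz": 0, "gripper": 0}, {"tx": 0, "ty": 50, "tz": 0, "wx": 0, "wy": 0, "wz": 0, "gripper": 0}, {"tx": 0, "ty": 55, "tz": 0, "wx": 0, "wy": 0, "wz": 0, "gripper": 0}]}}

```text
time: 5.73
position: [0.5161, -0.1322, 0.0633]
tool_rot: [-0.254, -3.131, -0.001]
ft_force: [-0.0, -0.2, 0.9]
grip_width: 0.004
grip_force: 0.0
```

```bash
python3 go.py .5188 -.1129 .063 80.7
```

```text
t 5.7333 yaw 80.71602536664487 pos [ 0.516 -0.132  0.063] q [-0.285  0.179  0.535  1.905 -0.104  1.085  1.701] F [-0.04  -0.232  0.884] g 0.0037433280065530487 0.0
  t_mm [ 0.442 19.51   0.297] w [ 0.001 -0.     0.   ]
```

```bash
python3 - <<'E'
from h import *
a=vision.get_image("top")["color"][140:280,380:560];S=vision.get_image("side");b=S["color"][210:350,300:440]
cv2.imwrite("pics/c4.png",np.hstack([cv2.resize(a,(360,280)),cv2.resize(b,(430,430))[:280+150, :][:280]]) if 0 else np.hstack([cv2.resize(a,(400,400)),cv2.resize(b,(400,400))]))
p=ctrl.get_state()["position"];print(proj(S,p))
E
```

```text
[372.95799678 283.10425953]
```

View pics/c4.png

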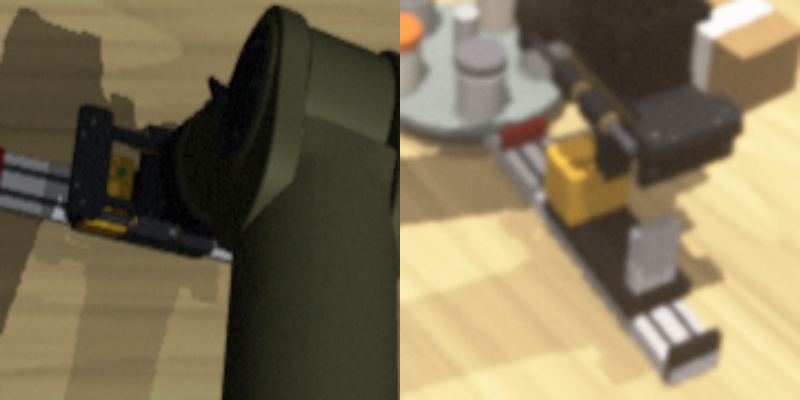

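The fingers closed on nothing: the side view shows the fin untouched at about (389,297), and the fingertips near (375,272), apparently behind the reader head. Check the projections.

```bash
python3 - <<'E'
from h import *
from scipy.spatial.transform import Rotation as Ro
np.set_printoptions(precision=3,suppress=True)
T=vision.get_image("top");S=vision.get_image("side")
st=ctrl.get_state();print(st["time"],st["position"],st["grip_width"])
for p in([.516,-.132,.063],[.516,-.132,.133],[.516,-.132,.2],[.5,-.227,.2],[.53,-.037,.2],[.504,-.178,.2]):print(p,proj(T,p),proj(S,p))
# triangulated fin top from both images
def tri(a,b):
    (o1,d1),(o2,d2)=ray(T,*a),ray(S,*b);A=np.c_[d1,-d2];k=np.linalg.lstsq(A,o2-o1,rcond=None)[0]
    p,q=o1+k[0]*d1,o2+k[1]*d2;return (p+q)/2,np.linalg.norm(p-q)
print("fin top",tri((474.7,215),(389.5,287)))
print("head top",tri((429,207),(366,265)))
print("fin side atz .097",atz(S,389.5,287,.097),"head",atz(S,366,262,.092))
print("lid",atz(S,298.5,221,.096),"stop",atz(S,343,256,.04))
a=T["color"][150:270,380:540];b=S["color"][230:330,320:420]
cv2.imwrite("pics/c5.png",np.hstack([cv2.resize(a,(400,300),interpolation=2),cv2.resize(b,(400,400),interpolation=2)[:300]]))
E
```

```text
5.9333 [ 0.516 -0.135  0.063] 0.006006133918594942
[0.516, -0.132, 0.063] [442.547 211.068] [372.542 282.823]
[0.516, -0.132, 0.133] [451.306 207.82 ] [374.572 258.638]
[0.516, -0.132, 0.2] [460.979 204.232] [376.687 233.443]
[0.5, -0.227, 0.2] [512.051 213.923] [404.283 262.262]
[0.53, -0.037, 0.2] [410.337 195.672] [352.798 209.535]
[0.504, -0.178, 0.2] [485.704 211.17 ] [387.792 247.558]
fin top (array([ 0.507, -0.19 ,  0.102]), np.float64(0.0029962396062733266))
head top (array([ 0.523, -0.098,  0.087]), np.float64(0.0023398722416525988))
fin side atz .097 [ 0.512 -0.187  0.097] head [ 0.526 -0.095  0.092]
lid [0.483 0.119 0.096] stop [ 0.534 -0.002  0.04 ]
```

View pics/c5.png

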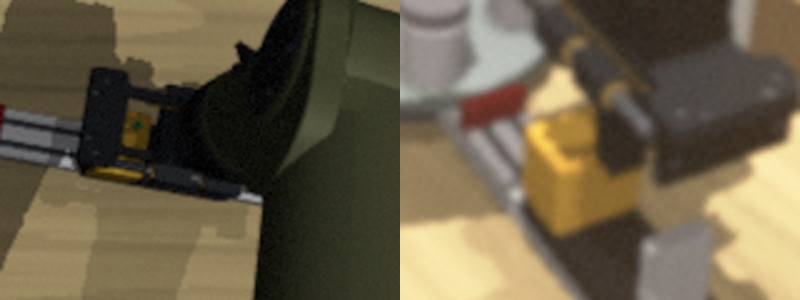

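```bash
python3 - <<'E'
from h import *
S=vision.get_image("side")
for p in([.268,.592,.183],[.268,.592,.223],[.516,-.135,.063],[.516,-.135,.1],[.504,-.180,.14],[.504,-.18,.18]):print(p,proj(S,p))
a=cv2.imread("pics/side0.png")[60:160,90:190];b=S["color"][230:330,320:420]
cv2.imwrite("pics/c6.png",np.hstack([cv2.resize(x,(400,400),interpolation=2) for x in(a,b)]))
E
```

```text
[0.268, 0.592, 0.183] [150.60875213 145.31064163]
[0.268, 0.592, 0.223] [147.46387065 132.8095766 ]
[0.516, -0.135, 0.063] [373.43933761 283.61835576]
[0.516, -0.135, 0.1] [374.51356386 271.07963773]
[0.504, -0.18, 0.14] [386.04776579 271.24546748]
[0.504, -0.18, 0.18] [387.66045594 256.02208227]
```

View pics/c6.png

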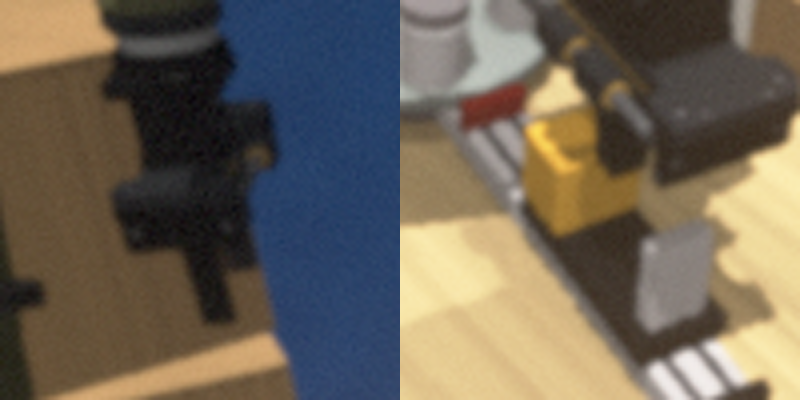

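Both the start picture and the current one put the fingertips about 39 mm higher than the reported TCP (no xy offset). That explains the miss: the true tip was at 0.102 m and the fin top is at 0.097 m. I will take 39 mm off the reported z targets.

Emit:
{"op": "jog_arm", "data": {"increments": [{"tx": 0, "ty": -15, "tz": -5, "wx": 0, "wy": 0, "wz": 0, "gripper": 1}, {"tx": 0, "ty": -30, "tz": -5, "wx": 0, "wy": 0, "wz": 0, "gripper": 1}, {"tx": 0, "ty": -45, "tz": -5, "wx": 0, "wy": 0, "wz": 0, "gripper": 1}, {"tx": 0, "ty": -55, "tz": -5, "wx": 0, "wy": 0, "wz": 0, "gripper": 1}, {"tx": 0, "ty": -55, "tz": -5, "wx": 0, "wy": 0, "wz": 0, "gripper": 1}]}}

```text
time: 6.4
position: [0.5057, -0.1926, 0.0685]
tool_rot: [0.266, 3.13, -0.002]
ft_force: [-1.1, -0.5, -0.3]
grip_width: 0.302
grip_force: 0.0
```

Emit:
{"op": "jog_arm", "data": {"increments": [{"tx": 0, "ty": 0, "tz": 0, "wx": 0, "wy": 0, "wz": 0, "gripper": 1}, {"tx": 0, "ty": 0, "tz": 0, "wx": 0, "wy": 0, "wz": 0, "gripper": 1}, {"tx": 0, "ty": 0, "tz": 0, "wx": 0, "wy": 0, "wz": 0, "gripper": 1}, {"tx": 0, "ty": 0, "tz": 0, "wx": 0, "wy": 0, "wz": 0, "gripper": 1}, {"tx": 0, "ty": 0, "tz": 0, "wx": 0, "wy": 0, "wz": 0, "gripper": 1}]}}

```text
time: 6.82
position: [0.5068, -0.1882, 0.0683]
tool_rot: [-0.257, -3.131, -0.0]
ft_force: [-0.3, 0.4, -0.0]
grip_width: 0.681
grip_force: 0.0
```

Emit:
{"op": "jog_arm", "data": {"increments": [{"tx": 0, "ty": 0, "tz": 0, "wx": 0, "wy": 0, "wz": 0, "gripper": 1}, {"tx": 0, "ty": 0, "tz": 0, "wx": 0, "wy": 0, "wz": 0, "gripper": 1}, {"tx": 0, "ty": 0, "tz": 0, "wx": 0, "wy": 0, "wz": 0, "gripper": 1}, {"tx": 0, "ty": 0, "tz": 0, "wx": 0, "wy": 0, "wz": 0, "gripper": 1}, {"tx": 0, "ty": 0, "tz": 0, "wx": 0, "wy": 0, "wz": 0, "gripper": 1}]}}

```text
time: 7.23
position: [0.5067, -0.189, 0.0684]
tool_rot: [0.259, 3.131, 0.0]
ft_force: [-0.3, 0.6, -0.3]
grip_width: 0.981
grip_force: 0.0
```

```bash
python3 go.py .507 -.189 .027 80.7
```

```text
t 7.2333 yaw 80.55496104176937 pos [ 0.507 -0.189  0.068] q [-0.21   0.194  0.576  1.882 -0.118  1.099  1.817] F [-0.313  0.623 -0.337] g 0.9805825364499278 0.0
  t_mm [-0.322  0.085 41.384] w [ 0.     0.    -0.003]
```

Emit:
{"op": "jog_arm", "data": {"increments": [{"tx": 0, "ty": 0, "tz": 8, "wx": 0, "wy": 0, "wz": 0, "gripper": 1}, {"tx": 0, "ty": 0, "tz": 18, "wx": 0, "wy": 0, "wz": 0, "gripper": 1}, {"tx": 0, "ty": 0, "tz": 28, "wx": 0, "wy": 0, "wz": 0, "gripper": 1}, {"tx": 0, "ty": 0, "tz": 36, "wx": 0, "wy": 0, "wz": 0, "gripper": 1}, {"tx": 0, "ty": 0, "tz": 40, "wx": 0, "wy": 0, "wz": 0, "gripper": 0}]}}

```text
time: 7.65
position: [0.5052, -0.1886, 0.0262]
tool_rot: [-0.258, -3.128, -0.0]
ft_force: [-0.3, 0.1, -0.4]
grip_width: 0.974
grip_force: 0.0
```

Emit:
{"op": "jog_arm", "data": {"increments": [{"tx": 0, "ty": 0, "tz": 0, "wx": 0, "wy": 0, "wz": 0, "gripper": 0}, {"tx": 0, "ty": 0, "tz": 0, "wx": 0, "wy": 0, "wz": 0, "gripper": 0}, {"tx": 0, "ty": 0, "tz": 0, "wx": 0, "wy": 0, "wz": 0, "gripper": 0}, {"tx": 0, "ty": 0, "tz": 0, "wx": 0, "wy": 0, "wz": 0, "gripper": 0}, {"tx": 0, "ty": 0, "tz": 0, "wx": 0, "wy": 0, "wz": 0, "gripper": 0}]}}

```text
time: 8.07
position: [0.5071, -0.1891, 0.0288]
tool_rot: [0.258, 3.13, 0.0]
ft_force: [0.4, 0.5, 0.6]
grip_width: 0.628
grip_force: 0.0
```

Emit:
{"op": "jog_arm", "data": {"increments": [{"tx": 0, "ty": 0, "tz": 0, "wx": 0, "wy": 0, "wz": 0, "gripper": 0}, {"tx": 0, "ty": 0, "tz": 0, "wx": 0, "wy": 0, "wz": 0, "gripper": 0}, {"tx": 0, "ty": 0, "tz": 0, "wx": 0, "wy": 0, "wz": 0, "gripper": 0}, {"tx": 0, "ty": 0, "tz": 0, "wx": 0, "wy": 0, "wz": 0, "gripper": 0}, {"tx": 0, "ty": 0, "tz": 0, "wx": 0, "wy": 0, "wz": 0, "gripper": 0}]}}

```text
time: 8.48
position: [0.5067, -0.189, 0.0284]
tool_rot: [0.258, 3.131, 0.0]
ft_force: [0.1, 0.6, 0.2]
grip_width: 0.248
grip_force: 0.0
```

Emit:
{"op": "jog_arm", "data": {"increments": [{"tx": 0, "ty": 0, "tz": 0, "wx": 0, "wy": 0, "wz": 0, "gripper": 0}, {"tx": 0, "ty": 0, "tz": 0, "wx": 0, "wy": 0, "wz": 0, "gripper": 0}, {"tx": 0, "ty": 0, "tz": 0, "wx": 0, "wy": 0, "wz": 0, "gripper": 0}, {"tx": 0, "ty": 0, "tz": 0, "wx": 0, "wy": 0, "wz": 0, "gripper": 0}, {"tx": 0, "ty": 0, "tz": 0, "wx": 0, "wy": 0, "wz": 0, "gripper": 0}]}}

```text
time: 8.9
position: [0.5067, -0.1888, 0.0283]
tool_rot: [-0.258, -3.131, -0.0]
ft_force: [0.4, 1.6, 0.5]
grip_width: 0.158
grip_force: 20.0
```

```bash
python3 go.py .5188 -.1129 .027 80.7
```

```text
t 8.9 yaw 80.57946596157389 pos [ 0.507 -0.189  0.028] q [-0.196  0.246  0.567  1.918 -0.154  1.02   1.845] F [0.406 1.569 0.545] g 0.1580054534456644 19.995011407881975
  t_mm [ 0.445 76.889  1.35 ] w [ 0.    -0.    -0.002]
```

Fin gripped (13.7 mm). Slide in.

Emit:
{"op": "jog_arm", "data": {"increments": [{"tx": 0, "ty": 10, "tz": 0, "wx": 0, "wy": 0, "wz": 0, "gripper": 0}, {"tx": 0, "ty": 25, "tz": 0, "wx": 0, "wy": 0, "wz": 0, "gripper": 0}, {"tx": 0, "ty": 42, "tz": 0, "wx": 0, "wy": 0, "wz": 0, "gripper": 0}, {"tx": 0, "ty": 57, "tz": 0, "wx": 0, "wy": 0, "wz": 0, "gripper": 0}, {"tx": 0, "ty": 65, "tz": 0, "wx": 0, "wy": 0, "wz": 0, "gripper": 0}]}}

```text
time: 9.32
position: [0.517, -0.1231, 0.0283]
tool_rot: [-0.256, -3.13, -0.0]
ft_force: [-2.1, -2.2, 1.5]
grip_width: 0.159
grip_force: 20.0
```

Emit:
{"op": "jog_arm", "data": {"increments": [{"tx": 0, "ty": 2, "tz": 0, "wx": 0, "wy": 0, "wz": 0, "gripper": 0}, {"tx": 0, "ty": 5, "tz": 0, "wx": 0, "wy": 0, "wz": 0, "gripper": 0}, {"tx": 0, "ty": 7, "tz": 0, "wx": 0, "wy": 0, "wz": 0, "gripper": 0}, {"tx": 0, "ty": 9, "tz": 0, "wx": 0, "wy": 0, "wz": 0, "gripper": 0}, {"tx": 0, "ty": 9, "tz": 0, "wx": 0, "wy": 0, "wz": 0, "gripper": 0}]}}

```text
time: 9.73
position: [0.5182, -0.1162, 0.0283]
tool_rot: [-0.259, -3.13, -0.0]
ft_force: [-4.2, -1.3, 3.9]
grip_width: 0.16
grip_force: 20.0
```

```bash
python3 go.py .5188 -.1129 .027 80.7
```

```text
t 9.7333 yaw 80.52353351114752 pos [ 0.518 -0.116  0.028] q [-0.302  0.221  0.525  1.939 -0.129  1.016  1.687] F [-4.23  -1.306  3.902] g 0.15974034692645536 20.00201961491257
  t_mm [-0.095  3.357  1.344] w [ 0.    -0.001 -0.003]
```

Friction only so far, so the stop is not reached. Creep further until the force rises.

Emit:
{"op": "jog_arm", "data": {"increments": [{"tx": 0, "ty": 1, "tz": 0, "wx": 0, "wy": 0, "wz": 0, "gripper": 0}, {"tx": 0, "ty": 2, "tz": 0, "wx": 0, "wy": 0, "wz": 0, "gripper": 0}, {"tx": 0, "ty": 3, "tz": 0, "wx": 0, "wy": 0, "wz": 0, "gripper": 0}, {"tx": 0, "ty": 4, "tz": 0, "wx": 0, "wy": 0, "wz": 0, "gripper": 0}, {"tx": 0, "ty": 4, "tz": 0, "wx": 0, "wy": 0, "wz": 0, "gripper": 0}]}}

```text
time: 10.15
position: [0.5188, -0.1123, 0.0283]
tool_rot: [-0.259, -3.13, -0.0]
ft_force: [-5.4, -1.2, 4.0]
grip_width: 0.16
grip_force: 20.0
```

Emit:
{"op": "jog_arm", "data": {"increments": [{"tx": 0, "ty": 1, "tz": 0, "wx": 0, "wy": 0, "wz": 0, "gripper": 0}, {"tx": 0, "ty": 2, "tz": 0, "wx": 0, "wy": 0, "wz": 0, "gripper": 0}, {"tx": 0, "ty": 2, "tz": 0, "wx": 0, "wy": 0, "wz": 0, "gripper": 0}, {"tx": 0, "ty": 3, "tz": 0, "wx": 0, "wy": 0, "wz": 0, "gripper": 0}, {"tx": 0, "ty": 3, "tz": 0, "wx": 0, "wy": 0, "wz": 0, "gripper": 0}]}}

```text
time: 10.57
position: [0.5188, -0.1122, 0.0283]
tool_rot: [-0.262, -3.129, 0.005]
ft_force: [-5.7, -6.0, 4.2]
grip_width: 0.161
grip_force: 20.0
```

Against the stop at (0.519, -0.112), exactly where the geometry predicted. Release and lift.

Emit:
{"op": "jog_arm", "data": {"increments": [{"tx": 0, "ty": 0, "tz": 0, "wx": 0, "wy": 0, "wz": 0, "gripper": 1}, {"tx": 0, "ty": 0, "tz": 0, "wx": 0, "wy": 0, "wz": 0, "gripper": 1}, {"tx": 0, "ty": 0, "tz": 0, "wx": 0, "wy": 0, "wz": 0, "gripper": 1}, {"tx": 0, "ty": 0, "tz": 0, "wx": 0, "wy": 0, "wz": 0, "gripper": 1}, {"tx": 0, "ty": 0, "tz": 0, "wx": 0, "wy": 0, "wz": 0, "gripper": 1}]}}

```text
time: 10.98
position: [0.5205, -0.1084, 0.0284]
tool_rot: [0.257, 3.13, 0.001]
ft_force: [-0.3, -0.6, -0.3]
grip_width: 0.453
grip_force: 0.0
```

Emit:
{"op": "jog_arm", "data": {"increments": [{"tx": 0, "ty": 0, "tz": -20, "wx": 0, "wy": 0, "wz": 0, "gripper": 1}, {"tx": 0, "ty": 0, "tz": -45, "wx": 0, "wy": 0, "wz": 0, "gripper": 1}, {"tx": 0, "ty": 0, "tz": -75, "wx": 0, "wy": 0, "wz": 0, "gripper": 1}, {"tx": 0, "ty": 0, "tz": -105, "wx": 0, "wy": 0, "wz": 0, "gripper": 1}, {"tx": 0, "ty": 0, "tz": -125, "wx": 0, "wy": 0, "wz": 0, "gripper": 1}]}}

```text
time: 11.4
position: [0.5214, -0.1089, 0.1564]
tool_rot: [0.258, 3.127, 0.001]
ft_force: [1.3, -0.4, 0.4]
grip_width: 0.832
grip_force: 0.0
```

```bash
python3 go.py .641 .110 .145 80.7
```

```text
t 11.4 yaw 80.57563520568846 pos [ 0.521 -0.109  0.156] q [-0.344  0.082  0.531  1.801 -0.045  1.266  1.605] F [ 1.254 -0.407  0.369] g 0.8324277235489513 0.0
  t_mm [-82.125 235.502  11.941] w [ 0.001  0.004 -0.002]
```

Emit:
{"op": "jog_arm", "data": {"increments": [{"tx": -12, "ty": 36, "tz": 0, "wx": 0, "wy": 0, "wz": 0, "gripper": 1}, {"tx": -25, "ty": 72, "tz": 0, "wx": 0, "wy": 0, "wz": 0, "gripper": 1}, {"tx": -37, "ty": 108, "tz": 0, "wx": 0, "wy": 0, "wz": 0, "gripper": 1}, {"tx": -50, "ty": 144, "tz": 0, "wx": 0, "wy": 0, "wz": 0, "gripper": 1}, {"tx": -60, "ty": 175, "tz": 0, "wx": 0, "wy": 0, "wz": 0, "gripper": 1}]}}

```text
time: 11.82
position: [0.609, 0.0574, 0.1534]
tool_rot: [0.255, 3.13, 0.003]
ft_force: [0.4, -0.0, -0.7]
grip_width: 0.995
grip_force: 0.0
```

Emit:
{"op": "jog_arm", "data": {"increments": [{"tx": -10, "ty": 30, "tz": 0, "wx": 0, "wy": 0, "wz": 0, "gripper": 1}, {"tx": -20, "ty": 55, "tz": 0, "wx": 0, "wy": 0, "wz": 0, "gripper": 1}, {"tx": -22, "ty": 60, "tz": 5, "wx": 0, "wy": 0, "wz": 0, "gripper": 1}, {"tx": -22, "ty": 60, "tz": 8, "wx": 0, "wy": 0, "wz": 0, "gripper": 1}, {"tx": -22, "ty": 60, "tz": 8, "wx": 0, "wy": 0, "wz": 0, "gripper": 1}]}}

```text
time: 12.23
position: [0.6385, 0.1086, 0.144]
tool_rot: [-0.258, -3.129, 0.002]
ft_force: [-0.7, -0.7, -1.1]
grip_width: 1.001
grip_force: 0.0
```

```bash
python3 go.py .641 .110 .084 80.7; python3 - <<'E'
from h import *
T=vision.get_image("top");S=vision.get_image("side")
k=(.641,.11,.15);ps,pt=proj(S,k),proj(T,k);print(ps,pt,proj(S,(.641,.11,.185)))
a=T["color"][100:240,270:450];b=S["color"][130:290,270:430]
cv2.imwrite("pics/c7.png",np.hstack([cv2.resize(a,(400,400)),cv2.resize(b,(400,400),interpolation=2)]))
E
```

```text
t 12.2333 yaw 80.56640377931669 pos [0.639 0.109 0.144] q [-0.522  0.35   0.398  1.522 -0.137  1.3    1.297] F [-0.743 -0.721 -1.129] g 1.0006668899753488 0.0
  t_mm [-2.354  1.853 59.976] w [-0.002 -0.002 -0.002]
[350.30757084 185.67941575] [333.14802563 142.89183514] [350.74263464 174.10375441]
```

View pics/c7.png

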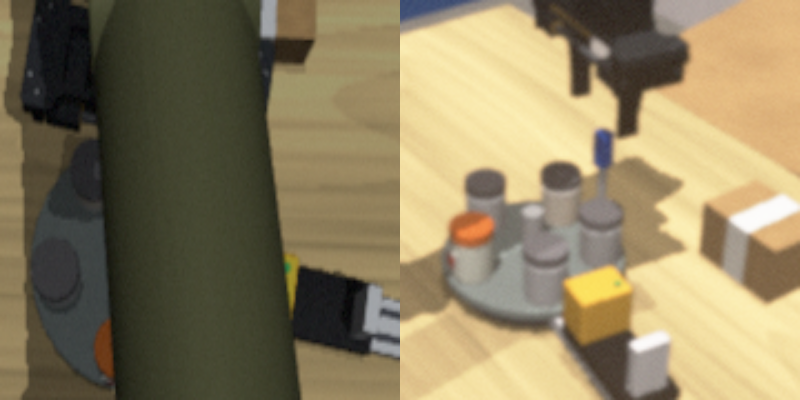

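The reader sits at its stop. The knob at about (351,189) lies midway under the open fingers, as predicted. Descend and grip.

Emit:
{"op": "jog_arm", "data": {"increments": [{"tx": -1, "ty": 1, "tz": 12, "wx": 0, "wy": 0, "wz": 0, "gripper": 1}, {"tx": -1, "ty": 1, "tz": 27, "wx": 0, "wy": 0, "wz": 0, "gripper": 1}, {"tx": -1, "ty": 1, "tz": 42, "wx": 0, "wy": 0, "wz": 0, "gripper": 1}, {"tx": -1, "ty": 1, "tz": 54, "wx": 0, "wy": 0, "wz": 0, "gripper": 1}, {"tx": -1, "ty": 1, "tz": 60, "wx": 0, "wy": 0, "wz": 0, "gripper": 0}], "grip_force": 30}}

```text
time: 12.75
position: [0.6391, 0.109, 0.0831]
tool_rot: [-0.26, -3.128, 0.001]
ft_force: [-0.0, 1.2, -0.1]
grip_width: 0.975
grip_force: 0.0
```

Emit:
{"op": "jog_arm", "data": {"increments": [{"tx": 0, "ty": 0, "tz": 0, "wx": 0, "wy": 0, "wz": 0, "gripper": 0}, {"tx": 0, "ty": 0, "tz": 0, "wx": 0, "wy": 0, "wz": 0, "gripper": 0}, {"tx": 0, "ty": 0, "tz": 0, "wx": 0, "wy": 0, "wz": 0, "gripper": 0}, {"tx": 0, "ty": 0, "tz": 0, "wx": 0, "wy": 0, "wz": 0, "gripper": 0}, {"tx": 0, "ty": 0, "tz": 0, "wx": 0, "wy": 0, "wz": 0, "gripper": 0}]}}

```text
time: 13.17
position: [0.6411, 0.1102, 0.0863]
tool_rot: [0.258, 3.129, 0.001]
ft_force: [0.6, -0.1, 0.2]
grip_width: 0.632
grip_force: 0.0
```

Emit:
{"op": "jog_arm", "data": {"increments": [{"tx": 0, "ty": 0, "tz": 0, "wx": 0, "wy": 0, "wz": 0, "gripper": 0}, {"tx": 0, "ty": 0, "tz": 0, "wx": 0, "wy": 0, "wz": 0, "gripper": 0}, {"tx": 0, "ty": 0, "tz": 0, "wx": 0, "wy": 0, "wz": 0, "gripper": 0}, {"tx": 0, "ty": 0, "tz": 0, "wx": 0, "wy": 0, "wz": 0, "gripper": 0}, {"tx": 0, "ty": 0, "tz": 0, "wx": 0, "wy": 0, "wz": 0, "gripper": 0}]}}

```text
time: 13.58
position: [0.6405, 0.1101, 0.0854]
tool_rot: [-0.258, -3.131, 0.0]
ft_force: [-0.4, -3.1, -0.1]
grip_width: 0.248
grip_force: 6.7
```

Emit:
{"op": "jog_arm", "data": {"increments": [{"tx": 0, "ty": 0, "tz": 0, "wx": 0, "wy": 0, "wz": 0, "gripper": 0}, {"tx": 0, "ty": 0, "tz": 0, "wx": 0, "wy": 0, "wz": 0, "gripper": 0}, {"tx": 0, "ty": 0, "tz": 0, "wx": 0, "wy": 0, "wz": 0, "gripper": 0}, {"tx": 0, "ty": 0, "tz": 0, "wx": 0, "wy": 0, "wz": 0, "gripper": 0}, {"tx": 0, "ty": 0, "tz": 0, "wx": 0, "wy": 0, "wz": 0, "gripper": 0}]}}

```text
time: 14.0
position: [0.6405, 0.1101, 0.0854]
tool_rot: [0.259, 3.131, 0.0]
ft_force: [0.3, 0.2, 0.8]
grip_width: 0.246
grip_force: 30.0
```

```bash
python3 - <<'E'
from go import *
a=np.array([.5569,.1197])
for th in (0,12,24,36,48,60,70,80.7):
    p=a+.085*np.array([np.cos(np.radians(th)),np.sin(np.radians(th))]);print(th);go(p[0],p[1],.084,80.6)
E
```

```text
0
t 14.0 yaw 80.558321723789 pos [0.641 0.11  0.085] q [-0.515  0.395  0.388  1.585 -0.157  1.192  1.31 ] F [0.331 0.241 0.761] g 0.24633737765320318 29.997867102501914
  t_mm [0.214 9.664 1.381] w [ 0.     0.    -0.001]
12
t 14.0 yaw 80.558321723789 pos [0.641 0.11  0.085] q [-0.515  0.395  0.388  1.585 -0.157  1.192  1.31 ] F [0.331 0.241 0.761] g 0.24633737765320318 29.997867102501914
  t_mm [ 4.946 26.793  1.383] w [ 0.     0.    -0.001]
24
t 14.0 yaw 80.558321723789 pos [0.641 0.11  0.085] q [-0.515  0.395  0.388  1.585 -0.157  1.192  1.31 ] F [0.331 0.241 0.761] g 0.24633737765320318 29.997867102501914
  t_mm [13.135 42.563  1.384] w [ 0.     0.    -0.001]
36
t 14.0 yaw 80.558321723789 pos [0.641 0.11  0.085] q [-0.515  0.395  0.388  1.585 -0.157  1.192  1.31 ] F [0.331 0.241 0.761] g 0.24633737765320318 29.997867102501914
  t_mm [24.424 56.286  1.385] w [ 0.     0.    -0.001]
48
t 14.0 yaw 80.558321723789 pos [0.641 0.11  0.085] q [-0.515  0.395  0.388  1.585 -0.157  1.192  1.31 ] F [0.331 0.241 0.761] g 0.24633737765320318 29.997867102501914
  t_mm [38.32  67.362  1.385] w [ 0.     0.    -0.001]
60
t 14.0 yaw 80.558321723789 pos [0.641 0.11  0.085] q [-0.515  0.395  0.388  1.585 -0.157  1.192  1.31 ] F [0.331 0.241 0.761] g 0.24633737765320318 29.997867102501914
  t_mm [54.214 75.307  1.385] w [ 0.     0.    -0.001]
70
t 14.0 yaw 80.558321723789 pos [0.641 0.11  0.085] q [-0.515  0.395  0.388  1.585 -0.157  1.192  1.31 ] F [0.331 0.241 0.761] g 0.24633737765320318 29.997867102501914
  t_mm [68.488 79.282  1.385] w [ 0.     0.    -0.001]
80.7
t 14.0 yaw 80.558321723789 pos [0.641 0.11  0.085] q [-0.515  0.395  0.388  1.585 -0.157  1.192  1.31 ] F [0.331 0.241 0.761] g 0.24633737765320318 29.997867102501914
  t_mm [84.273 80.72   1.384] w [ 0.     0.    -0.001]
```

Knob gripped (21.4 mm, 30 N). Carry it round the arc.

Emit:
{"op": "jog_arm", "data": {"increments": [{"tx": 0.2, "ty": 9.7, "tz": 0, "wx": 0, "wy": 0, "wz": 0, "gripper": 0}, {"tx": 5, "ty": 27, "tz": 0, "wx": 0, "wy": 0, "wz": 0, "gripper": 0}, {"tx": 13, "ty": 42.5, "tz": 0, "wx": 0, "wy": 0, "wz": 0, "gripper": 0}, {"tx": 24.4, "ty": 56.3, "tz": 0, "wx": 0, "wy": 0, "wz": 0, "gripper": 0}, {"tx": 38.3, "ty": 67.4, "tz": 0, "wx": 0, "wy": 0, "wz": 0, "gripper": 0}]}}

```text
time: 14.42
position: [0.6136, 0.1826, 0.0853]
tool_rot: [-0.259, -3.131, 0.003]
ft_force: [-2.6, -4.6, 3.4]
grip_width: 0.241
grip_force: 30.0
```

Emit:
{"op": "jog_arm", "data": {"increments": [{"tx": 15.9, "ty": 7.9, "tz": 0, "wx": 0, "wy": 0, "wz": 0, "gripper": 0}, {"tx": 30.2, "ty": 11.9, "tz": 0, "wx": 0, "wy": 0, "wz": 0, "gripper": 0}, {"tx": 40, "ty": 13, "tz": 0, "wx": 0, "wy": 0, "wz": 0, "gripper": 0}, {"tx": 46, "ty": 13.3, "tz": 0, "wx": 0, "wy": 0, "wz": 0, "gripper": 0}, {"tx": 46, "ty": 13.3, "tz": 0, "wx": 0, "wy": 0, "wz": 0, "gripper": 0}]}}

```text
time: 14.83
position: [0.5694, 0.2039, 0.0854]
tool_rot: [-0.257, -3.13, -0.0]
ft_force: [-1.9, -1.5, -0.1]
grip_width: 0.244
grip_force: 30.0
```

Emit:
{"op": "jog_arm", "data": {"increments": [{"tx": 0, "ty": 0, "tz": 0, "wx": 0, "wy": 0, "wz": 0, "gripper": 0}, {"tx": 0, "ty": 0, "tz": 0, "wx": 0, "wy": 0, "wz": 0, "gripper": 0}, {"tx": 0, "ty": 0, "tz": 0, "wx": 0, "wy": 0, "wz": 0, "gripper": 0}, {"tx": 0, "ty": 0, "tz": 0, "wx": 0, "wy": 0, "wz": 0, "gripper": 0}, {"tx": 0, "ty": 0, "tz": 0, "wx": 0, "wy": 0, "wz": 0, "gripper": 0}]}}

```text
time: 15.25
position: [0.571, 0.2037, 0.0853]
tool_rot: [0.259, 3.13, 0.001]
ft_force: [0.5, -0.3, -0.2]
grip_width: 0.245
grip_force: 30.0
```

```bash
python3 go.py .5706 .2036 .085 80.6; python3 - <<'E'
from loc import *
S=vision.get_image("side")
# predicted lid centre
print("pred lid",proj(im,(.5569-.1623*.072,.1197-.9867*.072,.096)),proj(S,(.5569-.1623*.072,.1197-.9867*.072,.096)))
hs=cv2.cvtColor(S["color"],cv2.COLOR_BGR2HSV);m=cv2.inRange(hs,np.array((3,150,120)),np.array((16,255,255)));m[:180]=0;m[290:]=0;m[:,:270]=0;m[:,380:]=0
n,l,st,ce=cv2.connectedComponentsWithStats(m);i=1+st[1:,4].argmax();print(st[i],ce[i],atz(S,*ce[i],.096))
a=im["color"][120:260,270:450];b=S["color"][130:290,270:430]
cv2.imwrite("pics/c8.png",np.hstack([cv2.resize(a,(400,400)),cv2.resize(b,(400,400),interpolation=2)]))
E
```

```text
t 15.25 yaw 80.54399227985805 pos [0.571 0.204 0.085] q [-0.677  0.3    0.348  1.699 -0.11   1.161  1.106] F [ 0.499 -0.309 -0.19 ] g 0.24510784809218197 29.999466558219865
  t_mm [ 0.42  -0.129  0.343] w [ 0.     0.    -0.001]
pred lid [360.642  193.8099] [334.6497 226.1192]
[326 222  18  13 188] [334.7181 228.1755] [0.5403 0.0417 0.096 ]
```

View pics/c8.png

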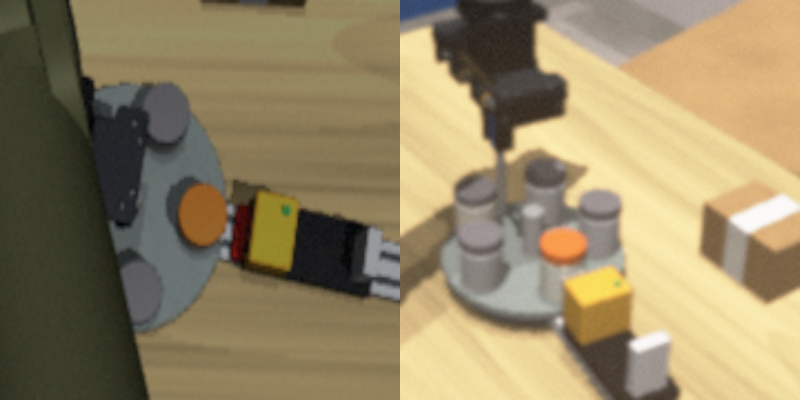

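The orange lid is at (361,195) in the top view, against (360.6,193.8) predicted, and at (334.7,228) in the side view, so it is within about 2 mm. The reader is at its stop. One more hold, then hand in.

Emit:
{"op": "jog_arm", "data": {"increments": [{"tx": 0, "ty": 0, "tz": 0, "wx": 0, "wy": 0, "wz": 0, "gripper": 0}, {"tx": 0, "ty": 0, "tz": 0, "wx": 0, "wy": 0, "wz": 0, "gripper": 0}, {"tx": 0, "ty": 0, "tz": 0, "wx": 0, "wy": 0, "wz": 0, "gripper": 0}, {"tx": 0, "ty": 0, "tz": 0, "wx": 0, "wy": 0, "wz": 0, "gripper": 0}, {"tx": 0, "ty": 0, "tz": 0, "wx": 0, "wy": 0, "wz": 0, "gripper": 0}]}}

```text
time: 15.77
position: [0.5708, 0.2037, 0.0854]
tool_rot: [0.258, 3.131, 0.0]
ft_force: [0.7, 1.4, -1.1]
grip_width: 0.245
grip_force: 30.0
```

```bash
python3 -c "
from bench import ctrl
print(ctrl.close_job())"
```

```text
the job is handed in; nothing more can be done
None
```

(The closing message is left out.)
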